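# Clamp a glass jar in the star-wheel jar clamp

### The arm

A 6-joint arm with a two-finger parallel gripper is mounted at the origin on the work surface. World frame = base frame: x ahead of the robot, y to its left, z up, the work surface at z = 0. Lengths are in m, angles in rad, forces in N, time in s.
With the tool pointing down it reaches from about 0.3 to 0.75 m from the base axis. Payload 8.5 kg.
Tool frame: the origin (TCP) lies between the finger pads; the fingertips stand 11 mm ahead of it and the grasp point (between the pads) lies 8 mm behind it; z points along the fingers, y is the direction in which the jaws open and shut (so a half turn about z gives the same grasp; the last joint's range is limited). The gripper opens to 88 mm and grips with 3 to 60 N. Pads are 18 mm wide; open, the fingers measure 123 mm over their backs; the gripper's body (75 mm by 187 mm) begins 45 mm behind the grasp point.
Start: joints at [-1.413, 0.381, 1.297, -0, 1.464, -0.215], TCP at [0.2, -0.512, 0.25] pointing down, gripper open.
Joint ranges: [-3.11, 3.11], [-0.89, 2.33], [0.22, 2.48], [-1.42, 4.56], [0.17, 2.85], [-2.88, 2.88]. Speed limits (rad/s): [2.39, 2.39, 3.14, 3.14, 3.14, 3.14].

### API

Orientations are given as a unit quaternion [w, x, y, z].
In Python, from workcell import manip gives the robot as it stands.
- The arm moves only by the tool play_rows, never from a script. Its argument "motion" is a list of rows, each a list of 3 entries, a list of its own where there are three numbers: the turn, a rotation vector about the tool's x, y, z in rad, then the shift along the tool's x, y, z in cm, then the gripper command: -1 is fully open, 1 is shut, values between are in proportion. In form: [[[wx, wy, wz], [tx, ty, tz], jaw], ...]. A call has 1 to 20 rows; each row is the pose to reach, as a shift and turn from the pose commanded when the call began, along the tool's axes at that moment; what a row does not reach only later rows make up. A row lasts 1/12 s, in which the tool goes at most 41.7 mm and 7.16 degrees, less where a joint would pass 70% of its speed; a pose out of reach is approached as far as the arm can. A call with a gripper value outside its range is refused whole. The fingers move at their own pace and stop on an object; "force" is the grip in N (left out, the last holds). Time passes only in rows, so rows that repeat a pose let the fingers close. It gives the time, the measured TCP pose, the force and the opening at its end, in the units of the state.
- manip.observe(): the state, without advancing time (a new reading comes with each control period).
- manip.get_image(name): name is "scene" or "top" or "wrist"; returns the picture (400x640x3 uint8, blue, green, red); there is no depth.
- manip.get_calibration(name): a dict with "camera_matrix" (3x3 intrinsics, pixels), "R" (3x3) and "t" (3): a world point X has camera coordinates R X + t; the wrist camera has in their place "hand_eye" (4x4, takes a point from camera to tool coordinates, whose origin is the TCP and whose axes are the flange's). Camera axes: x right, y down, z forward; pixel columns grow to the right and rows downward; lengths in m; the calibration is good to about 2 mm. A picture is of the moment at which its call begins: read the wrist's pose just before it. get_calibration takes no time and is no camera call.
- manip.sign_off(): hands the job in, once; it reports no verdict.
The state is a dict: "time_s": time; "joint_pos": joint angles; "joint_velocities": joint speeds; "effort": joint torques, N m; "position": TCP position; "eef_rot": TCP orientation; "ft_force": force on the tool from outside, world axes, zero at the start; "wrist_torque": the same for the moment, N m; "finger_gap": finger opening in m.
Only numpy, scipy, OpenCV 4.12 (cv2) and the standard library are available. Lean on these libraries where they do the work, as an engineer would, in place of code of your own. Each camera call takes 0.05 s, during which the arm holds its last target.

### The job

Stand the amber jar upright on the bed of the green jar clamp, between the yellow jaw and the V-shaped fence, and let go of it. Then wind the jaw in by the spokes of the star wheel until the jar is pressed into the V and held snugly, but gently, since it is glass; move the jaw only with the wheel, and leave the tins and the carton alone.

Things in the scene. Friction and masses are not known exactly. Their poses are not given: they have to be found in the camera images.
- clamp: Fixed jar clamp: green base plate 120 (x) by 420 (y) by 15 mm, its top is the bed. Origin: centre of its underside; z up, +y from wheel end to fence end. Black rubber fence of two plates, a V open to -y (faces 35 degrees off the jaw's), top 50 mm above the table. The fence is bolted in a slot; its setting along y varies by up to 4 mm either way and is not measured.
- jaw: Yellow sliding jaw with a flat black sprung pad 70 mm wide facing the clamp's +y (gives 1 mm per 12 N), top 51 mm above the table. Origin: mid-width, in the plane of the unpressed face, on the bed. Slides along the clamp's +y, 20 mm per rad of wheel. Face at clamp y = 8 mm when fully open, and at 66 to 74 mm, depending on the fence, when it meets a jar seated in the V.
- wheel (a joint): Turn of the star wheel, rad: 0 = jaw fully open; grows clockwise seen from above, which closes the jaw; 2.9 to 3.3 when the jaw meets a seated jar; stop 3.6. A friction brake of 0.25 N m holds it (jaw load up to 12 N) where it is left; torque above that presses the jar, 1 N per 0.02 N m. Snug is 0.4 to 0.6 N m on the wheel in all; 0.8 or more is too much for the glass.
- hub (a point): Star wheel's centre, on its upright axis at spoke mid-height, 95 mm above the table. Grey hub 52 mm across, 79 to 111 mm above the table. Five level round steel spokes, 14 mm thick, 72 degrees apart, each ending in a 24 mm ball centred 103 mm from the axis. Below the spokes: a dark gear housing 72 mm across, top 70 mm above the table (axle above it); elsewhere clear down to 51 mm.
- red_ball (a point): Centre of the one red spoke ball (the other four are black), 103 mm from the wheel's axis; it turns with the wheel and gives the direction of one spoke. At wheel angle 0 it lies on the clamp's -x side of the hub.
- jar_seat (a point): Nominal point (fixed to the clamp) where the jar's centre comes when the jar stands on the bed pressed into the V, true to 4 mm along the clamp's y because of the fence setting (clamp frame x 0, y 100 mm, 75 mm above the table).
- jar_center (a point): Centre, half-way up, of the amber glass jar with white label and white lid: 60 mm across, 120 mm high, straight-sided for the lower 100 mm, lid 54 mm across, about 0.4 kg. z along its axis. It starts standing on the table.
- jar: The same amber jar; origin at the centre of its underside.
- tin: Red-labelled tin, 66 mm across, 95 mm high, a bystander; origin at the centre of its underside.
- small_tin: Blue-labelled small tin, 56 mm across, 60 mm high, a bystander; origin at the centre of its underside.
- carton: Cardboard carton 60 x 110 x 80 mm high, a bystander; origin at the centre of its underside.

How it is judged:
On the way, in this order (a step that is already met when the one before it is completed fails the run):
1. the jar stands released on the bed between jaw and fence (x of jar_center in the frame of clamp between -0.03 and 0.03 m and y of jar_center in the frame of clamp between 0.055 and 0.112 m and z of jar_center in the frame of clamp below 0.079 m and angle between jar_center's own z axis and vertical below 0.1 rad and contact force between the fingers and jar below 0.2 N), for 0.2 s.
2. the jaw, wound in by the wheel, presses the jar with at least 5 N (contact force between jaw and jar above 5 N and value of joint wheel above 2.6 rad), for 0.2 s.
At the end, for the whole second after the job is handed in: The jar stands upright on the bed (within 0.06 rad), its centre within 10 mm of its nominal seat in the V, held by the jaw with more than 4 N, wheel and jar at rest, nothing touched by the robot (distance between jar_center and jar_seat below 0.01 m and angle between jar_center's own z axis and vertical below 0.06 rad and contact force between jaw and jar above 4 N and velocity of joint wheel between -0.1 and 0.1 rad/s and linear speed of jar below 0.02 m/s).
It fails at once if the jaw squeezes the glass jar with more than 30 N (contact force between jaw and jar above 30 N).
It fails at once if the robot pushes the jaw itself (contact force between any of the fingers, the arm and jaw above 6 N).
It fails at once if a bystander is shifted by more than 30 mm (distance of any of tin, small_tin, carton from where it was at the start of the episode above 0.03 m).
It fails at once if the jar falls over (angle between jar_center's own z axis and vertical above 0.6 rad).
It also fails if it takes over 72 s, if anything falls off the work surface, if the arm or the gripper's body presses on something with over 40 N, if the wrist force passes 120 N, or if a joint passes its speed limit or range.

## Working session

There is one attempt and no reset: what is moved stays moved. The work goes in short steps, Python scripts to look and compute and a tool call to move; the robot and the scene stay as the last step left them, time stands still between calls to the robot, and variables do not carry over. Pictures are saved under pics/ and viewed, and the job is handed in when it is done.

Besides the shell and the picture viewer there is one more tool, called after "Emit:" by a JSON object that holds its "method" and its "body", one argument or row to a line. play_rows: Moves the arm, as the interface text tells. Its arguments: {"type":"object","properties":{"motion":{"type":"array"},"force":{"type":"number"}},"required":["motion"]}

```bash
mkdir -p pics
python3 - <<'E'
from workcell import manip
import cv2,numpy as np
print(manip.observe())
for n in("scene","top","wrist"):
    cv2.imwrite(f"pics/{n}0.png",manip.get_image(n)); print(n,manip.get_calibration(n))
E
```

```text
{'time_s': 0.0, 'joint_pos': array([-1.41332015e+00,  3.81168981e-01,  1.29827151e+00,  4.13462502e-05,
        1.46357438e+00, -2.15324220e-01]), 'joint_velocities': array([-5.41695530e-06,  4.28288530e-04,  5.58773629e-05, -2.44275950e-04,
        6.87888275e-04, -3.78937667e-04]), 'effort': array([-1.12452590e-04, -4.37934923e+01, -2.24563605e+01,  7.13242544e-02,
        3.52036022e-02, -1.07299322e-04]), 'position': array([ 0.20027575, -0.51195398,  0.24914864]), 'eef_rot': array([-7.10214750e-04,  9.82677890e-01,  1.85320422e-01,  4.11094242e-05]), 'ft_force': array([ 0.11497811, -0.29201845,  0.60400458]), 'wrist_torque': array([ 0.02521834, -0.00259689,  0.00403662]), 'finger_gap': 0.08791761416186543}
scene {'camera_matrix': array([[429.48903826,   0.        , 318.21263884],
       [  0.        , 429.48903826, 197.15426882],
       [  0.        ,   0.        ,   1.        ]]), 'R': array([[-0.66550312,  0.74617738,  0.01802524],
       [ 0.39942642,  0.37643478, -0.8359159 ],
       [-0.63052687, -0.54910488, -0.54856148]]), 't': array([ 0.39904551, -0.15943252,  1.61565663]
[... 216 characters left out ...]
5,  0.01897925],
       [-0.99308531, -0.02139245, -0.11542934],
       [ 0.11579299, -0.01661705, -0.99313436]]), 't': array([-0.01590338,  0.5917039 ,  1.05589678])}
wrist {'camera_matrix': array([[325.79929309,   0.        , 318.62666682],
       [  0.        , 325.79929309, 198.58638076],
       [  0.        ,   0.        ,   1.        ]]), 'hand_eye': array([[-3.56525552e-04, -9.66919641e-01, -2.55080929e-01,
         6.46457287e-02],
       [ 9.99999924e-01, -3.85196237e-04,  6.24440333e-05,
        -4.33674672e-05],
       [-1.58634576e-04, -2.55080888e-01,  9.66919705e-01,
        -1.35220747e-01],
       [ 0.00000000e+00,  0.00000000e+00,  0.00000000e+00,
         1.00000000e+00]])}
```

View pics/scene0.png

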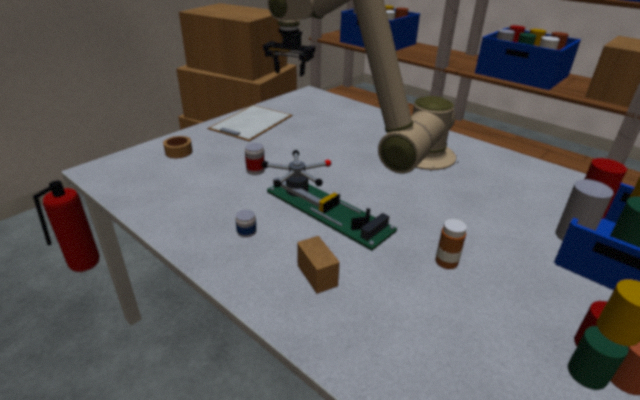

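View pics/top0.png

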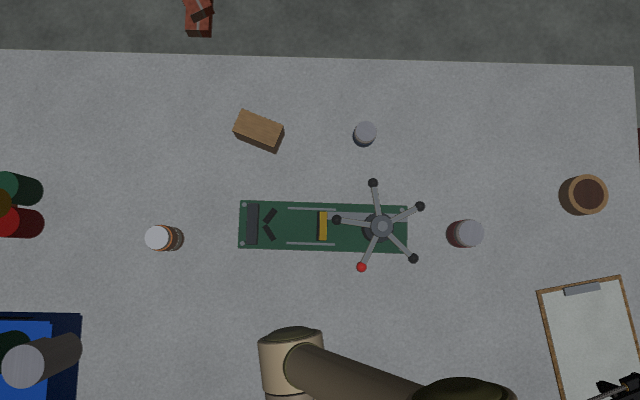

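View pics/wrist0.png

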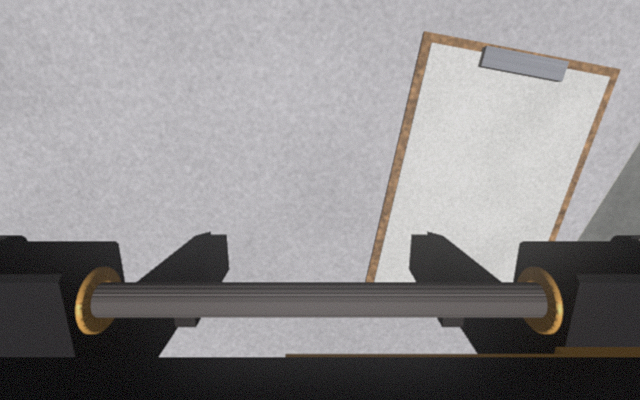

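Top view: green base at u 238–408, v 200–253, with fence V at (268,224), yellow jaw at (322,226), hub at (381,226) and red ball at (361,267). The jar lid is at (157,237), the carton at (258,131), and the tins at (364,133) and (466,233). Clamp +y points left in the image, roughly world +y.

```bash
cat > h.py <<'E'
import numpy as np,cv2
from workcell import manip
from scipy.spatial.transform import Rotation as Rn
def cal(n): 
    c=manip.get_calibration(n); return c['camera_matrix'],c.get('R'),c.get('t')
def ray(n,uv,pose=None):
    c=manip.get_calibration(n);K=c['camera_matrix']
    d=np.linalg.solve(K,np.array([uv[0],uv[1],1.]))
    if n=='wrist':
        H=c['hand_eye'];p,q=pose;R=Rn.from_quat([q[1],q[2],q[3],q[0]]).as_matrix()
        return R@H[:3,3]+p, R@H[:3,:3]@d
    return -c['R'].T@c['t'], c['R'].T@d
def onz(n,uv,z,pose=None):
    o,d=ray(n,uv,pose); return o+d*(z-o[2])/d[2]
def proj(n,X):
    K,R,t=cal(n); x=K@(R@np.asarray(X)+t); return x[:2]/x[2]
def tri(a,b):
    (o1,d1),(o2,d2)=a,b
    s=np.linalg.lstsq(np.c_[d1,-d2],o2-o1,rcond=None)[0]
    p,q=o1+s[0]*d1,o2+s[1]*d2
    return (p+q)/2,np.linalg.norm(p-q)
def blob(m):
    n,l,s,c=cv2.connectedComponentsWithStats(m.astype(np.uint8))
    return [(c[i].round(2),s[i]) for i in range(1,n) if s[i][4]>8]
E
python3 - <<'E'
from h import *
t=cv2.imread('pics/top0.png');hs=cv2.cvtColor(t,cv2.COLOR_BGR2HSV).astype(int);H,S,V=hs[...,0],hs[...,1],hs[...,2]
g=((H>60)&(H<95)&(S>90)&(V>30)); g[:, :200]=0; g[:,440:]=0
P=np.argwhere(g)[:,::-1].astype(np.float32)
r=cv2.minAreaRect(P); W=np.array([onz('top',c,.015)[:2] for c in cv2.boxPoints(r)])
print(r,W.round(4),[np.linalg.norm(W[i]-W[i-1]).round(4) for i in range(4)],'ctr',W.mean(0))
red=((H<8)|(H>172))&(S>150)&(V>100); red[:,:300]=0;red[:,400:]=0; red[:240]=0
b=blob(red);print('red',b,[onz('top',x[0],.095) for x in b])
y=(H>18)&(H<32)&(S>150)&(V>100); y[:,:290]=0;y[:,350:]=0;y[:190]=0
b=blob(y);print('jaw',b,[onz('top',x[0],.051) for x in b])
lid=(S<40)&(V>185); lid[:,200:]=0;lid[:215]=0;lid[265:]=0;lid[:,:135]=0
b=blob(lid);print('lid',b,[onz('top',x[0],.12) for x in b])
print('hub',onz('top',(381.5,226),.111))
for z in (.095,):
  for uv in [(373,183),(420,206),(413,258),(337,220)]: print(onz('top',uv,z))
cv2.imwrite('pics/topz.png',cv2.resize(t[190:280,130:500],None,fx=2.1,fy=2.1,interpolation=cv2.INTER_CUBIC))
s=cv2.imread('pics/scene0.png')
cv2.imwrite('pics/scz.png',cv2.resize(s[120:290,230:480],None,fx=3.2,fy=3.2,interpolation=cv2.INTER_CUBIC))
for uv,h,n in [((258,127),.08,'carton'),((365,132),.06,'small'),((470,233),.095,'tin')]: print(n,onz('top',uv,h))
E
```

```text
((322.08966064453125, 226.39962768554688), (167.0041961669922, 47.24778366088867), 1.9749339818954468) [[ 0.472   0.1816]
 [ 0.5889  0.1822]
 [ 0.5834 -0.2351]
 [ 0.4659 -0.2305]] [np.float64(0.4121), np.float64(0.1169), np.float64(0.4173), np.float64(0.1176)] ctr [ 0.52753017 -0.02543368]
red [(array([360.91, 266.75]), array([357, 262,   9,  10,  64], dtype=int32))] [array([ 0.43248955, -0.11220091,  0.095     ])]
jaw [(array([322.84, 225.44]), array([319, 212,   8,  28, 193], dtype=int32))] [array([ 0.52750766, -0.02532716,  0.051     ])]
lid [] []
hub [ 0.52547756 -0.15643423  0.111     ]
[ 0.62635134 -0.13907791  0.095     ]
[ 0.57473634 -0.24879392  0.095     ]
[ 0.45456494 -0.23168617  0.095     ]
[ 0.5381713  -0.05615865  0.095     ]
carton [0.75797116 0.13485707 0.08      ]
small [ 0.75752447 -0.1242112   0.06      ]
tin [ 0.51442808 -0.36442655  0.095     ]
```

View pics/topz.png

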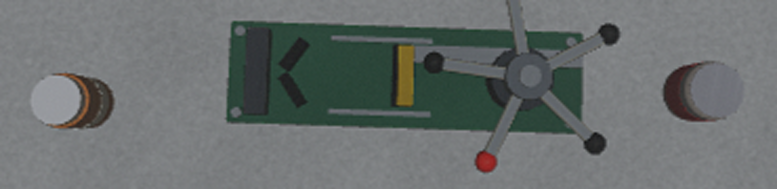

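View pics/scz.png

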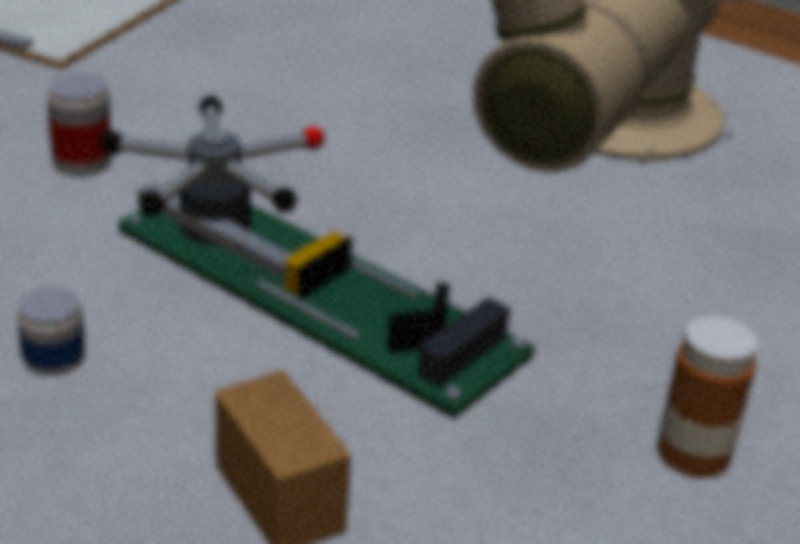

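Run:
```python
from h import *
t=cv2.imread('pics/top0.png')
c=t[215:265,135:200];hs=cv2.cvtColor(c,cv2.COLOR_BGR2HSV).astype(int)
g=c.astype(int).min(2);print(c[22,22],np.median(g))
print(g[22,:50:2])
m=(hs[...,1]<35)&(g>np.median(g)+25)
b=blob(m);print([(x[0]+[135,215],x[1]) for x in b],[onz('top',x[0]+[135,215],.12) for x in b])
s=cv2.imread('pics/scene0.png');c=s[205:290,430:475];hs=cv2.cvtColor(c,cv2.COLOR_BGR2HSV).astype(int)
m=(hs[...,0]<22)&(hs[...,1]>120); print('body',[(x[0]+[430,205],x[1]) for x in blob(m)])
m=(c.astype(int).min(2)>170); bb=blob(m);print('lid',[(x[0]+[430,205],x[1]) for x in bb])
for z in(.06,):
  for x in ((450.5,244),): print(onz('scene',x,z))
```

```text
[160 154 152] 125.0
[122 121 125 123 126 154 150 152 150 152 149 152 151 151 150 152 150  56
  58  40  39  47  61  57  47]
[(array([155.91, 236.78]), array([ 10,  11,  23,  23, 285], dtype=int32))] [array([0.49070843, 0.34815898, 0.12      ])]
body [(array([450.79, 242.95]), array([ 10,  25,  25,  23, 343], dtype=int32)), (array([445.9 , 263.66]), array([ 7, 53, 20, 10, 96], dtype=int32))]
lid [(array([455.28, 224.75]), array([ 16,  15,  19,  10, 125], dtype=int32))]
[0.49153879 0.34855435 0.06      ]
```

```bash
cat >> h.py <<'E'
def cur():
    s=manip.observe();q=s['eef_rot'];R=Rn.from_quat([q[1],q[2],q[3],q[0]]).as_matrix();return s,s['position'],R
def to(pos,yawy):
    s,p,R=cur(); d=R.T@(np.asarray(pos)-p)*100
    a=np.radians(yawy);y=np.array([np.cos(a),np.sin(a),0]);z=np.array([0,0,-1.]);Rt=np.c_[np.cross(y,z),y,z]
    print('turn',Rn.from_matrix(R.T@Rt).as_rotvec().round(3),'shift cm',d.round(2))
E
python3 - <<'E'
from h import *
to([.45,-.1,.25],0);to([.49,.347,.25],0)
E
```

```text
turn [-1.000e-03 -1.000e-03 -1.198e+00] shift cm [ 3.826e+01 -2.928e+01 -3.000e-02]
turn [-1.000e-03 -1.000e-03 -1.198e+00] shift cm [ 5.827e+01 -6.945e+01  2.000e-02]
```

Emit:
{"method": "play_rows", "body": {
  "motion": [
    [[0, 0, -1.2], [38.3, -29.3, 0], -1],
    [[0, 0, -1.2], [38.3, -29.3, 0], -1],
    [[0, 0, -1.2], [38.3, -29.3, 0], -1],
    [[0, 0, -1.2], [38.3, -29.3, 0], -1],
    [[0, 0, -1.2], [38.3, -29.3, 0], -1],
    [[0, 0, -1.2], [38.3, -29.3, 0], -1],
    [[0, 0, -1.2], [38.3, -29.3, 0], -1],
    [[0, 0, -1.2], [38.3, -29.3, 0], -1],
    [[0, 0, -1.2], [38.3, -29.3, 0], -1],
    [[0, 0, -1.2], [38.3, -29.3, 0], -1],
    [[0, 0, -1.2], [58.3, -69.5, 0], -1],
    [[0, 0, -1.2], [58.3, -69.5, 0], -1],
    [[0, 0, -1.2], [58.3, -69.5, 0], -1],
    [[0, 0, -1.2], [58.3, -69.5, 0], -1],
    [[0, 0, -1.2], [58.3, -69.5, 0], -1],
    [[0, 0, -1.2], [58.3, -69.5, 0], -1],
    [[0, 0, -1.2], [58.3, -69.5, 0], -1],
    [[0, 0, -1.2], [58.3, -69.5, 0], -1],
    [[0, 0, -1.2], [58.3, -69.5, 0], -1],
    [[0, 0, -1.2], [58.3, -69.5, 0], -1]
  ]
}}

```text
time_s: 1.82
position: [0.4765, 0.2586, 0.2496]
eef_rot: [-0.0, 0.706, 0.708, -0.0]
ft_force: [1.2, -0.6, 0.3]
finger_gap: 0.0884
```

Emit:
{"method": "play_rows", "body": {
  "motion": [
    [[0, 0, 0], [4, 0.6, 0], -1],
    [[0, 0, 0], [7, 1, 0], -1],
    [[0, 0, 0], [7, 1, 0], -1],
    [[0, 0, 0], [7, 1, 0], -1]
  ]
}}

```text
time_s: 2.15
position: [0.4863, 0.3274, 0.2489]
eef_rot: [-0.0, 0.706, 0.709, -0.001]
ft_force: [0.3, -0.4, -0.6]
finger_gap: 0.0884
```

Run:
```python
from h import *
s,p,R=cur();im=manip.get_image('wrist');cv2.imwrite('pics/w1.png',im);print(p,s['eef_rot'],s['time_s'],s['ft_force'])
np.savez('w1.npz',p=p,q=s['eef_rot'])
to([.4905,.3475,.25],0)
```

```text
[0.48626536 0.32739564 0.24893172] [-1.73776676e-04  7.05555417e-01  7.08654444e-01 -6.34518747e-04] 2.15 [ 0.3263728  -0.4139955  -0.59072884]
turn [-0.001  0.001  0.003] shift cm [ 2.12  0.42 -0.08]
```

View pics/w1.png

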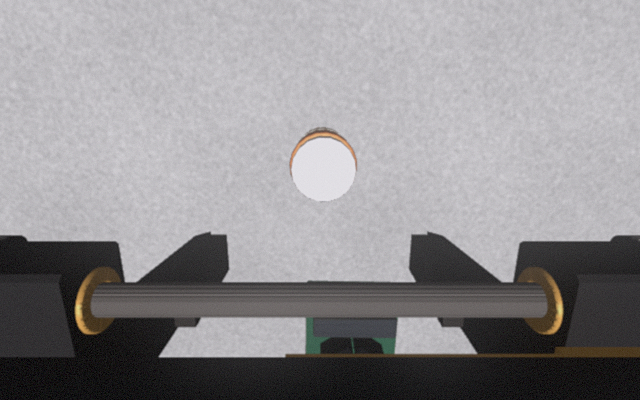

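The wrist view shows the white lid centred near (323,169) between the fingers.

Run:
```python
from h import *
d=np.load('w1.npz');im=cv2.imread('pics/w1.png')
m=(im.astype(int).min(2)>208).astype(np.uint8);m[:100]=0;m[230:]=0;m[:,:260]=0;m[:,380:]=0
m=cv2.morphologyEx(m,cv2.MORPH_OPEN,np.ones((5,5)))
c=max(cv2.findContours(m,0,1)[0],key=cv2.contourArea);e=cv2.minEnclosingCircle(c);print(e)
P=onz('wrist',e[0],.12,(d['p'],d['q']));print(P,'radius',abs(onz('wrist',(e[0][0]+e[1],e[0][1]),.12,(d['p'],d['q']))-P))
to([P[0],P[1],.12],0);to([P[0],P[1],.072],0)
```

```text
((323.0, 169.36207580566406), 31.830364227294922)
[0.48904799 0.34742251 0.12      ] radius [0.02606469 0.00011286 0.        ]
turn [-0.001  0.001  0.003] shift cm [ 2.12  0.29 12.92]
turn [-0.001  0.001  0.003] shift cm [ 2.13  0.29 17.72]
```

Emit:
{"method": "play_rows", "body": {
  "motion": [
    [[0, 0, 0], [2.1, 0.3, 2], -1],
    [[0, 0, 0], [2.1, 0.3, 5], -1],
    [[0, 0, 0], [2.1, 0.3, 8], -1],
    [[0, 0, 0], [2.1, 0.3, 11], -1],
    [[0, 0, 0], [2.1, 0.3, 14], -1],
    [[0, 0, 0], [2.1, 0.3, 16], -1],
    [[0, 0, 0], [2.1, 0.3, 17.2], -1],
    [[0, 0, 0], [2.1, 0.3, 17.2], -1],
    [[0, 0, 0], [2.1, 0.3, 17.2], -1],
    [[0, 0, 0], [2.1, 0.3, 17.2], 0],
    [[0, 0, 0], [2.1, 0.3, 17.2], 0.5],
    [[0, 0, 0], [2.1, 0.3, 17.2], 1],
    [[0, 0, 0], [2.1, 0.3, 17.2], 1],
    [[0, 0, 0], [2.1, 0.3, 17.2], 1],
    [[0, 0, 0], [2.1, 0.3, 17.2], 1],
    [[0, 0, 0], [2.1, 0.3, 17.2], 1]
  ],
  "force": 20
}}

```text
time_s: 3.53
position: [0.4898, 0.3475, 0.0783]
eef_rot: [0.0, 0.706, 0.708, 0.0]
ft_force: [-0.8, -0.7, 5.2]
finger_gap: 0.0598
```

Run:
```python
from h import *
s,p,R=cur();print(p,s['finger_gap'],s['ft_force'],s['time_s'])
ya=np.array([.0139,.9999]);xa=np.array([.9999,-.0139]);C=np.array([.5275,-.0254])
T=C+.09*ya;print('place',T)
to([T[0],T[1],.2],-.8);to([T[0],T[1],p[2]+.016],-.8)
```

```text
[0.48979005 0.34747672 0.07831832] 0.05983920063483657 [-0.81892311 -0.70670106  5.16908543] 3.5333
place [0.528751 0.064591]
turn [ 0.001 -0.     0.016] shift cm [-28.29   3.85 -12.17]
turn [ 0.001 -0.     0.016] shift cm [-28.3    3.84  -1.6 ]
```

Emit:
{"method": "play_rows", "body": {
  "motion": [
    [[0, 0, 0], [0, 0, -3], 1],
    [[0, 0, 0], [0, 0, -6], 1],
    [[0, 0, 0], [0, 0, -9], 1],
    [[0, 0, 0.016], [-2, 0.2, -11], 1],
    [[0, 0, 0.016], [-5, 0.6, -12], 1],
    [[0, 0, 0.016], [-8, 1.1, -12], 1],
    [[0, 0, 0.016], [-11, 1.5, -12], 1],
    [[0, 0, 0.016], [-14, 1.9, -12], 1],
    [[0, 0, 0.016], [-17, 2.3, -12], 1],
    [[0, 0, 0.016], [-20, 2.7, -12], 1],
    [[0, 0, 0.016], [-23, 3.1, -12], 1],
    [[0, 0, 0.016], [-25.5, 3.5, -12], 1],
    [[0, 0, 0.016], [-27.5, 3.7, -12], 1],
    [[0, 0, 0.016], [-28.3, 3.85, -12], 1],
    [[0, 0, 0.016], [-28.3, 3.85, -11], 1],
    [[0, 0, 0.016], [-28.3, 3.85, -9], 1],
    [[0, 0, 0.016], [-28.3, 3.85, -7], 1],
    [[0, 0, 0.016], [-28.3, 3.85, -6], 1],
    [[0, 0, 0.016], [-28.3, 3.85, -6], 1]
  ]
}}

```text
time_s: 5.12
position: [0.5272, 0.0651, 0.1352]
eef_rot: [-0.002, 0.712, 0.702, -0.002]
ft_force: [-0.3, 0.7, -3.8]
finger_gap: 0.0596
```

Run:
```python
from h import *
s,p,R=cur();print(p,s['finger_gap'],s['ft_force'],s['time_s'])
a=manip.get_image('top')[150:300,180:450];b=manip.get_image('scene')[120:290,230:480]
cv2.imwrite('pics/t2.png',cv2.resize(a,None,fx=2.8,fy=2.8,interpolation=2));cv2.imwrite('pics/s2.png',cv2.resize(b,None,fx=3.2,fy=3.2,interpolation=2))
to([.5288,.0646,.0783+.015],-.8)
```

```text
[0.52724029 0.06509859 0.13515144] 0.05958853223713943 [-0.33206217  0.65021692 -3.80692327] 5.1167
turn [-0.001 -0.     0.   ] shift cm [-0.03  0.02  4.44]
```

View pics/s2.png

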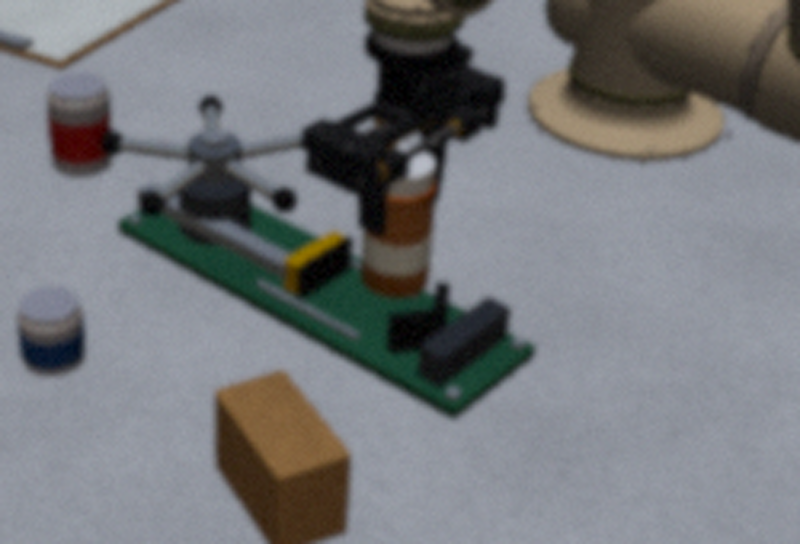

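View pics/t2.png

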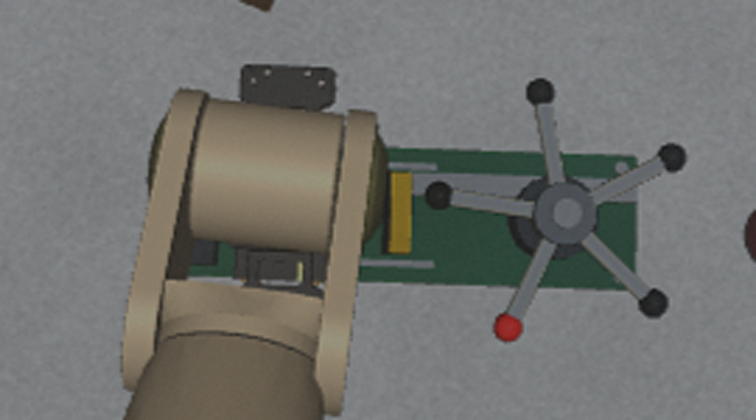

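The jar hangs upright, ahead of the V and clear of jaw and fence. Lowering.

Emit:
{"method": "play_rows", "body": {
  "motion": [
    [[0, 0, 0], [0, 0, 1.5], 1],
    [[0, 0, 0], [0, 0, 3], 1],
    [[0, 0, 0], [0, 0, 3.8], 1],
    [[0, 0, 0], [0, 0, 4], 1],
    [[0, 0, 0], [0, 0, 4.1], 1],
    [[0, 0, 0], [0, 0, 4.1], 1],
    [[0, 0, 0], [0, 0, 4.1], 1]
  ]
}}

```text
time_s: 5.8
position: [0.5291, 0.0645, 0.0976]
eef_rot: [0.001, 0.712, 0.702, 0.0]
ft_force: [0.1, 0.0, -3.8]
finger_gap: 0.0598
```

Emit:
{"method": "play_rows", "body": {
  "motion": [
    [[0, 0, 0], [0, 0, 0.1], 1],
    [[0, 0, 0], [0, 0, 0.2], 1],
    [[0, 0, 0], [0, 0, 0.3], 1],
    [[0, 0, 0], [0, 0, 0.35], 1],
    [[0, 0, 0], [0, 0, 0.35], 1],
    [[0, 0, 0], [0, 0, 0.35], 1]
  ]
}}

```text
time_s: 6.3
position: [0.5287, 0.0644, 0.0933]
eef_rot: [0.0, 0.712, 0.702, 0.0]
ft_force: [0.0, -0.1, -2.6]
finger_gap: 0.0597
```

Emit:
{"method": "play_rows", "body": {
  "motion": [
    [[0, 0, 0], [0, 0, 0.05], 1],
    [[0, 0, 0], [0, 0, 0.05], 1],
    [[0, 0, 0], [0, 0, 0.05], 0.2],
    [[0, 0, 0], [0, 0, 0.05], -0.2],
    [[0, 0, 0], [0, 0, 0.05], -0.6],
    [[0, 0, 0], [0, 0, 0.05], -1],
    [[0, 0, 0], [0, 0, 0.05], -1],
    [[0, 0, 0], [0, 0, 0.05], -1],
    [[0, 0, 0], [0, 0, 0.05], -1]
  ]
}}

```text
time_s: 7.05
position: [0.5288, 0.0644, 0.0927]
eef_rot: [0.0, 0.712, 0.702, 0.0]
ft_force: [-0.0, 0.2, -0.0]
finger_gap: 0.0881
```

Emit:
{"method": "play_rows", "body": {
  "motion": [
    [[0, 0, 0], [0, 0, -1], -1],
    [[0, 0, 0], [0, 0, -3], -1],
    [[0, 0, 0], [0, 0, -6], -1],
    [[0, 0, 0], [0, 0, -9], -1],
    [[0, 0, 0], [0, 0, -12], -1],
    [[0, 0, 0], [0, 0, -12], -1],
    [[0, 0, 0], [0, 0, -12], -1]
  ]
}}

```text
time_s: 7.63
position: [0.5291, 0.0645, 0.2146]
eef_rot: [0.001, 0.712, 0.702, 0.001]
ft_force: [-0.5, -0.6, -0.5]
finger_gap: 0.0885
```

Run:
```python
from h import *
s,p,R=cur();im=manip.get_image('wrist');cv2.imwrite('pics/w3.png',im);print(p,s['finger_gap'],s['ft_force'],s['time_s'])
b=manip.get_image('scene')[120:290,230:480]
cv2.imwrite('pics/s3.png',cv2.resize(b,None,fx=3.2,fy=3.2,interpolation=2))
np.savez('w3.npz',p=p,q=s['eef_rot'])
m=(im.astype(int).min(2)>205).astype(np.uint8);m[230:]=0;m[:,:220]=0;m[:,420:]=0
m=cv2.morphologyEx(m,cv2.MORPH_OPEN,np.ones((5,5)))
for c in cv2.findContours(m,0,1)[0]:
    if cv2.contourArea(c)>800:
        e=cv2.minEnclosingCircle(c);print(e,onz('wrist',e[0],.135,(p,s['eef_rot'])))
```

```text
[0.52906988 0.06446977 0.21455344] 0.08853883483679761 [-0.49771898 -0.55914685 -0.46812857] 7.6333
((317.34930419921875, 209.5), 38.12520217895508) [0.52796568 0.0650416  0.135     ]
((319.5, 114.5), 151.69223022460938) [0.53030533 0.12828079 0.135     ]
```

View pics/w3.png

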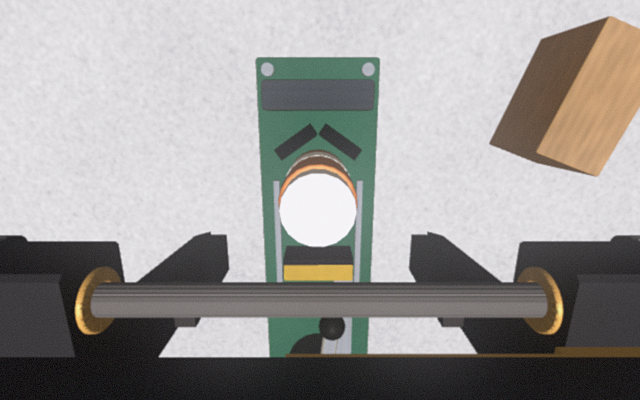

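View pics/s3.png

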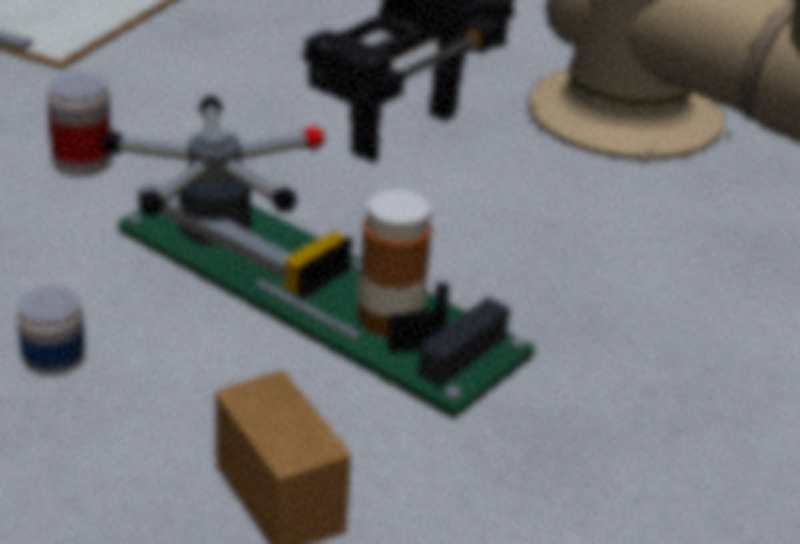

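Run:
```python
from h import *
to([.445,-.1623,.215],64)
```

```text
turn [-1.000e-03 -1.000e-03 -1.131e+00] shift cm [-22.79  -8.    -0.28]
```

Emit:
{"method": "play_rows", "body": {
  "motion": [
    [[0, 0, -0.1], [-3, -1, -0.3], 1],
    [[0, 0, -0.2], [-6, -2, -0.3], 1],
    [[0, 0, -0.3], [-9, -3, -0.3], 1],
    [[0, 0, -0.4], [-12, -4, -0.3], 1],
    [[0, 0, -0.5], [-15, -5, -0.3], 1],
    [[0, 0, -0.6], [-18, -6, -0.3], 1],
    [[0, 0, -0.7], [-20, -7, -0.3], 1],
    [[0, 0, -0.8], [-22, -7.7, -0.3], 1],
    [[0, 0, -0.9], [-22.8, -8, -0.3], 1],
    [[0, 0, -1], [-22.8, -8, -0.3], 1],
    [[0, 0, -1.08], [-22.8, -8, -0.3], 1],
    [[0, 0, -1.13], [-22.8, -8, -0.3], 1],
    [[0, 0, -1.13], [-22.8, -8, -0.3], 1],
    [[0, 0, -1.13], [-22.8, -8, -0.3], 1],
    [[0, 0, -1.13], [-22.8, -8, -0.3], 1]
  ]
}}

```text
time_s: 8.98
position: [0.4453, -0.1622, 0.2152]
eef_rot: [-0.001, 0.226, 0.974, 0.0]
ft_force: [-0.5, -0.1, 0.6]
finger_gap: 0.0006
```

Run:
```python
from h import *
s,p,R=cur();im=manip.get_image('wrist');cv2.imwrite('pics/w4.png',im);print(p,s['finger_gap'],s['ft_force'],s['time_s'],s['joint_pos'])
np.savez('w4.npz',p=p,q=s['eef_rot'])
to([.445,-.1623,.089],64)
```

```text
[ 0.44531415 -0.16222868  0.21518857] 0.0005642791319779568 [-0.52014064 -0.092699    0.63207807] 8.9833 [-5.99890376e-01  2.79851322e-01  1.55838694e+00 -6.73569521e-07
  1.30467586e+00 -1.71434756e+00]
turn [ 0.    -0.001 -0.002] shift cm [ 0.02 -0.02 12.63]
```

View pics/w4.png

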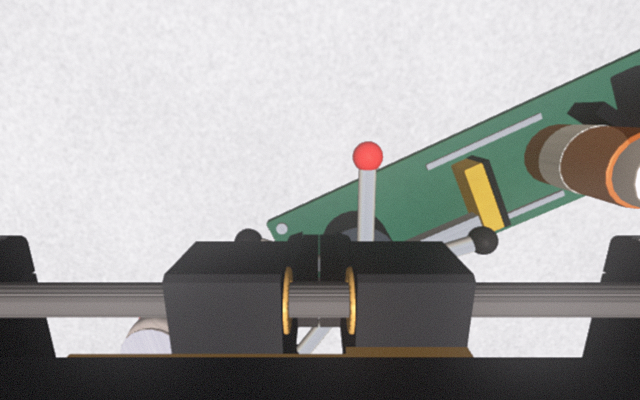

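The red ball is at (368,156) and its spoke runs along tool x, about 4 cm to the +y side of the shut fingers, as planned. Descending.

Emit:
{"method": "play_rows", "body": {
  "motion": [
    [[0, 0, 0], [0, 0, 3], 1],
    [[0, 0, 0], [0, 0, 6], 1],
    [[0, 0, 0], [0, 0, 9], 1],
    [[0, 0, 0], [0, 0, 11], 1],
    [[0, 0, 0], [0, 0, 12.5], 1],
    [[0, 0, 0], [0, 0, 12.6], 1],
    [[0, 0, 0], [0, 0, 12.6], 1],
    [[0, 0, 0], [0, 0, 12.6], 1]
  ]
}}

```text
time_s: 9.7
position: [0.4459, -0.1626, 0.0906]
eef_rot: [0.001, 0.226, 0.974, -0.0]
ft_force: [-0.0, -0.4, -0.3]
finger_gap: 0.0004
```

Emit:
{"method": "play_rows", "body": {
  "motion": [
    [[0, 0, 0], [0, 0.5, 0], 1],
    [[0, 0, 0], [0, 1, 0], 1],
    [[0, 0, 0], [0, 1.2, 0], 1],
    [[0, 0, 0], [0, 1.4, 0], 1],
    [[0, 0, 0], [0, 1.5, 0], 1],
    [[0, 0, 0], [0, 1.5, 0], 1]
  ]
}}

```text
time_s: 10.2
position: [0.4522, -0.1487, 0.0899]
eef_rot: [0.0, 0.225, 0.974, -0.0]
ft_force: [-0.1, -0.0, -0.0]
finger_gap: 0.0004
```

Run:
```python
from h import *
s,p,R=cur();print(p,s['ft_force'],'tool F',R.T@s['ft_force'],'M',R.T@s['wrist_torque'],s['time_s'])
v=R.T@(p-np.array([.5254,-.157,p[2]]));print('peg rel hub in tool',v*100)
r,d=v[0],-v[1]
for deg in range(5,181,5):
    a=np.radians(deg);print(deg,a.round(2),((r*np.cos(a)+d*np.sin(a)-r)*100).round(2),((r*np.sin(a)-d*np.cos(a)+d)*100).round(2))
```

```text
[ 0.45220193 -0.14869919  0.08987801] [-0.13152376 -0.00741362 -0.02618513] tool F [ 0.11493224 -0.06438415  0.02616071] M [-0.06298365 -0.12815938 -0.02125819] 10.2
peg rel hub in tool [ 6.94147055e+00 -2.46669570e+00 -1.54142507e-03]
5 0.09 0.19 0.61
10 0.17 0.32 1.24
15 0.26 0.4 1.88
20 0.35 0.43 2.52
25 0.44 0.39 3.16
30 0.52 0.3 3.8
35 0.61 0.16 4.43
40 0.7 -0.04 5.04
45 0.79 -0.29 5.63
50 0.87 -0.59 6.2
55 0.96 -0.94 6.74
60 1.05 -1.33 7.24
65 1.13 -1.77 7.72
70 1.22 -2.25 8.15
75 1.31 -2.76 8.53
80 1.4 -3.31 8.87
85 1.48 -3.88 9.17
90 1.57 -4.47 9.41
95 1.66 -5.09 9.6
100 1.75 -5.72 9.73
105 1.83 -6.36 9.81
110 1.92 -7.0 9.83
115 2.01 -7.64 9.8
120 2.09 -8.28 9.71
125 2.18 -8.9 9.57
130 2.27 -9.51 9.37
135 2.36 -10.11 9.12
140 2.44 -10.67 8.82
145 2.53 -11.21 8.47
150 2.62 -11.72 8.07
155 2.71 -12.19 7.64
160 2.79 -12.62 7.16
165 2.88 -13.01 6.65
170 2.97 -13.35 6.1
175 3.05 -13.64 5.53
180 3.14 -13.88 4.93
```

Emit:
{"method": "play_rows", "body": {
  "motion": [
    [[0, 0, 0.04], [0.1, 0.3, 0], 1],
    [[0, 0, 0.09], [0.19, 0.61, 0], 1],
    [[0, 0, 0.17], [0.32, 1.24, 0], 1],
    [[0, 0, 0.26], [0.4, 1.88, 0], 1],
    [[0, 0, 0.35], [0.43, 2.52, 0], 1],
    [[0, 0, 0.44], [0.39, 3.16, 0], 1],
    [[0, 0, 0.52], [0.3, 3.8, 0], 1],
    [[0, 0, 0.61], [0.16, 4.43, 0], 1],
    [[0, 0, 0.7], [-0.04, 5.04, 0], 1]
  ]
}}

```text
time_s: 10.95
position: [0.4745, -0.104, 0.0898]
eef_rot: [-0.0, 0.548, 0.837, -0.0]
ft_force: [-1.5, -3.4, -0.0]
finger_gap: 0.0001
```

```bash
cat >> h.py <<'E'
def st():
    s,p,R=cur();v=R.T@(p-np.array([.5254,-.157,p[2]]));y=R[:,1]
    F=R.T@s['ft_force'];th=np.degrees(np.arctan2(y[1],y[0]))+90
    print('t',s['time_s'],'spoke deg',round(th,2),'turned',round(154-th,1),'rel cm',(v*100).round(2),'z',p[2].round(4),'Ftool',F.round(2),'Mtool',(R.T@s['wrist_torque']).round(3),'tauF',round(-F[1]*v[0]+F[0]*v[1],3))
E
python3 - <<'E'
from h import *
st();cv2.imwrite('pics/t5.png',cv2.resize(manip.get_image('top')[150:300,180:450],None,fx=2.8,fy=2.8,interpolation=2))
E
```

```text
t 10.95 spoke deg 113.58 turned 40.4 rel cm [ 6.89 -2.55 -0.  ] z 0.0898 Ftool [-2.55 -2.74  0.05] Mtool [ 0.339 -0.345  0.044] tauF 0.254
```

View pics/t5.png

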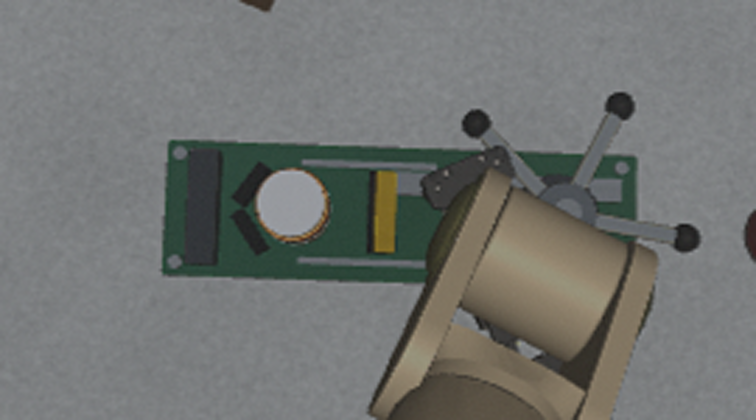

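Emit:
{"method": "play_rows", "body": {
  "motion": [
    [[0, 0, 0.09], [0.19, 0.61, 0], 1],
    [[0, 0, 0.17], [0.32, 1.24, 0], 1],
    [[0, 0, 0.26], [0.4, 1.88, 0], 1],
    [[0, 0, 0.35], [0.43, 2.52, 0], 1],
    [[0, 0, 0.44], [0.39, 3.16, 0], 1],
    [[0, 0, 0.52], [0.3, 3.8, 0], 1],
    [[0, 0, 0.61], [0.16, 4.43, 0], 1],
    [[0, 0, 0.7], [-0.04, 5.04, 0], 1],
    [[0, 0, 0.79], [-0.29, 5.63, 0], 1],
    [[0, 0, 0.87], [-0.59, 6.2, 0], 1],
    [[0, 0, 0.96], [-0.94, 6.74, 0], 1],
    [[0, 0, 1.05], [-1.33, 7.24, 0], 1]
  ]
}}

```text
time_s: 12.0
position: [0.5458, -0.0861, 0.0896]
eef_rot: [-0.001, 0.893, 0.451, -0.0]
ft_force: [-1.0, 3.2, 1.6]
finger_gap: 0.0002
```

Run:
```python
from h import *
st()
```

```text
t 12.0 spoke deg 53.56 turned 100.4 rel cm [ 6.91 -2.57  0.01] z 0.0896 Ftool [ 2.01 -2.69 -1.59] Mtool [ 0.477  0.275 -0.088] tauF 0.134
```

Emit:
{"method": "play_rows", "body": {
  "motion": [
    [[0, 0, 0.09], [0.19, 0.61, 0], 1],
    [[0, 0, 0.17], [0.32, 1.24, 0], 1],
    [[0, 0, 0.26], [0.4, 1.88, 0], 1],
    [[0, 0, 0.35], [0.43, 2.52, 0], 1],
    [[0, 0, 0.44], [0.39, 3.16, 0], 1],
    [[0, 0, 0.52], [0.3, 3.8, 0], 1],
    [[0, 0, 0.61], [0.16, 4.43, 0], 1],
    [[0, 0, 0.7], [-0.04, 5.04, 0], 1]
  ]
}}

```text
time_s: 12.67
position: [0.5868, -0.1163, 0.0896]
eef_rot: [-0.001, 0.993, 0.117, 0.0]
ft_force: [1.3, 4.2, 0.2]
finger_gap: 0.0
```

Run:
```python
from h import *
st()
r,d=.069,.0257
for deg in list(range(1,13)):
    a=np.radians(deg);print(deg,a.round(3),((r*np.cos(a)+d*np.sin(a)-r)*100).round(3),((r*np.sin(a)-d*np.cos(a)+d)*100).round(3))
cv2.imwrite('pics/t6.png',cv2.resize(manip.get_image('top')[150:300,180:450],None,fx=2.8,fy=2.8,interpolation=2))
```

```text
t 12.6667 spoke deg 13.46 turned 140.5 rel cm [ 6.92 -2.53  0.01] z 0.0896 Ftool [ 2.23 -3.81 -0.14] Mtool [ 0.59   0.397 -0.129] tauF 0.207
1 0.017 0.044 0.121
2 0.035 0.085 0.242
3 0.052 0.125 0.365
4 0.07 0.162 0.488
5 0.087 0.198 0.611
6 0.105 0.231 0.735
7 0.122 0.262 0.86
8 0.14 0.291 0.985
9 0.157 0.317 1.111
10 0.175 0.341 1.237
11 0.192 0.364 1.364
12 0.209 0.384 1.491
```

View pics/t6.png

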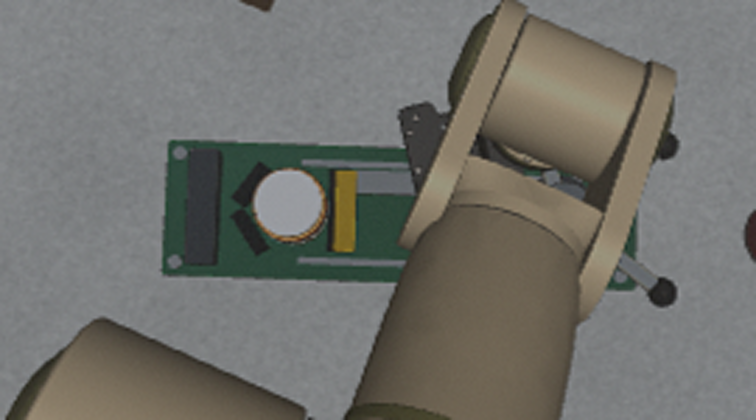

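The jaw, around u 345 in the crop, is now almost at the jar. Continuing slowly with force checks.

Emit:
{"method": "play_rows", "body": {
  "motion": [
    [[0, 0, 0.035], [0.085, 0.24, 0], 1],
    [[0, 0, 0.07], [0.16, 0.49, 0], 1],
    [[0, 0, 0.105], [0.23, 0.735, 0], 1],
    [[0, 0, 0.14], [0.29, 0.985, 0], 1],
    [[0, 0, 0.175], [0.34, 1.235, 0], 1],
    [[0, 0, 0.209], [0.38, 1.49, 0], 1],
    [[0, 0, 0.209], [0.38, 1.49, 0], 1]
  ]
}}

```text
time_s: 13.3
position: [0.5938, -0.1303, 0.0896]
eef_rot: [-0.0, 1.0, 0.015, 0.0]
ft_force: [1.3, 2.0, -0.1]
finger_gap: 0.0002
```

```bash
python3 -c "
from h import *
st()"
```

```text
t 13.3 spoke deg 1.71 turned 152.3 rel cm [ 6.92 -2.46  0.  ] z 0.0896 Ftool [ 1.36 -1.95  0.09] Mtool [ 0.337  0.243 -0.038] tauF 0.101
```

Emit:
{"method": "play_rows", "body": {
  "motion": [
    [[0, 0, 0.017], [0.044, 0.12, 0], 1],
    [[0, 0, 0.035], [0.085, 0.24, 0], 1],
    [[0, 0, 0.052], [0.125, 0.365, 0], 1],
    [[0, 0, 0.07], [0.16, 0.49, 0], 1],
    [[0, 0, 0.087], [0.2, 0.61, 0], 1],
    [[0, 0, 0.105], [0.23, 0.735, 0], 1],
    [[0, 0, 0.122], [0.26, 0.86, 0], 1],
    [[0, 0, 0.14], [0.29, 0.985, 0], 1]
  ]
}}

```text
time_s: 13.97
position: [0.597, -0.1404, 0.0897]
eef_rot: [-0.0, 0.998, -0.057, 0.0]
ft_force: [3.1, 4.1, -1.8]
finger_gap: 0.0005
```

```bash
python3 -c "
from h import *
st()"
```

```text
t 13.9667 spoke deg -6.52 turned 160.5 rel cm [ 6.92 -2.46  0.  ] z 0.0897 Ftool [ 2.58 -4.4   1.75] Mtool [ 0.702  0.358 -0.118] tauF 0.241
```

Emit:
{"method": "play_rows", "body": {
  "motion": [
    [[0, 0, 0.017], [0.044, 0.12, 0], 1],
    [[0, 0, 0.035], [0.085, 0.24, 0], 1],
    [[0, 0, 0.052], [0.125, 0.365, 0], 1],
    [[0, 0, 0.07], [0.16, 0.49, 0], 1]
  ]
}}

```text
time_s: 14.3
position: [0.598, -0.1452, 0.0897]
eef_rot: [-0.0, 0.996, -0.092, 0.0]
ft_force: [4.1, 6.5, -0.5]
finger_gap: 0.001
```

```bash
python3 -c "
from h import *
st()"
```

```text
t 14.3 spoke deg -10.53 turned 164.5 rel cm [ 6.92 -2.49  0.  ] z 0.0897 Ftool [ 2.88 -7.18  0.47] Mtool [ 0.94   0.327 -0.071] tauF 0.425
```

Emit:
{"method": "play_rows", "body": {
  "motion": [
    [[0, 0, 0.009], [0.02, 0.06, 0], 1],
    [[0, 0, 0.017], [0.044, 0.12, 0], 1],
    [[0, 0, 0.026], [0.065, 0.18, 0], 1],
    [[0, 0, 0.035], [0.085, 0.24, 0], 1]
  ]
}}

```text
time_s: 14.63
position: [0.5984, -0.1473, 0.0897]
eef_rot: [-0.001, 0.994, -0.109, 0.0]
ft_force: [4.1, 8.1, -1.9]
finger_gap: 0.0008
```

```bash
python3 -c "
from h import *
st()"
```

```text
t 14.6333 spoke deg -12.51 turned 166.5 rel cm [ 6.92 -2.53  0.  ] z 0.0897 Ftool [ 2.2  -8.82  1.87] Mtool [ 1.274  0.32  -0.149] tauF 0.555
```

Emit:
{"method": "play_rows", "body": {
  "motion": [
    [[0, 0, 0], [0, 0, 0], 1],
    [[0, 0, 0], [0, 0, 0], 1],
    [[0, 0, 0], [0, 0, 0], 1]
  ]
}}

```text
time_s: 14.88
position: [0.5984, -0.1474, 0.0897]
eef_rot: [-0.0, 0.994, -0.109, 0.0]
ft_force: [4.5, 6.8, -1.0]
finger_gap: 0.0003
```

Run:
```python
from h import *
st();cv2.imwrite('pics/t7.png',cv2.resize(manip.get_image('top')[150:300,180:450],None,fx=2.8,fy=2.8,interpolation=2));st()
```

```text
t 14.8833 spoke deg -12.48 turned 166.5 rel cm [ 6.92 -2.52  0.  ] z 0.0897 Ftool [ 2.96 -7.63  0.99] Mtool [ 1.13   0.297 -0.119] tauF 0.454
t 14.9333 spoke deg -12.48 turned 166.5 rel cm [ 6.93 -2.52  0.  ] z 0.0897 Ftool [ 1.61 -7.33  1.19] Mtool [ 1.086  0.346 -0.074] tauF 0.467
```

View pics/t7.png

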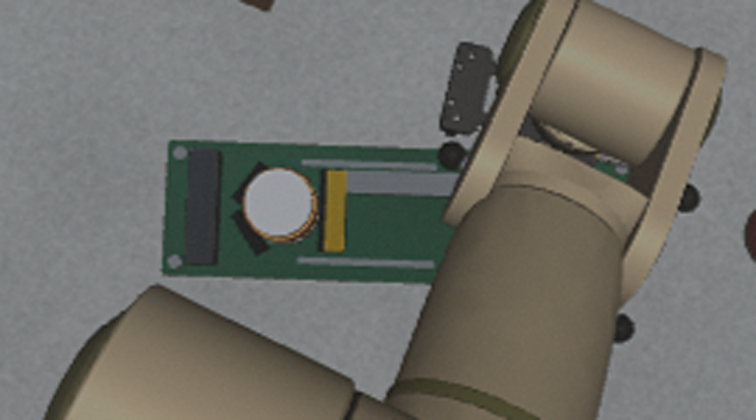

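Torque about 0.5 N m, rising at the pad's stiffness, with the jar against the V. Backing off and lifting.

Emit:
{"method": "play_rows", "body": {
  "motion": [
    [[0, 0, 0], [0, -0.2, 0], 1],
    [[0, 0, 0], [0, -0.5, 0], 1],
    [[0, 0, 0], [0, -1, 0], 1],
    [[0, 0, 0], [0, -1.5, 0], 1],
    [[0, 0, 0], [0, -1.5, 0], 1],
    [[0, 0, 0], [0, -1.5, 0], 1],
    [[0, 0, 0], [0, -1.5, -2], 1],
    [[0, 0, 0], [0, -1.5, -5], 1],
    [[0, 0, 0], [0, -1.5, -8], 1],
    [[0, 0, 0], [0, -1.5, -11], 1],
    [[0, 0, 0], [0, -1.5, -14], 1],
    [[0, 0, 0], [0, -1.5, -14], 1],
    [[0, 0, 0], [0, -1.5, -14], 1]
  ]
}}

```text
time_s: 16.02
position: [0.6019, -0.1335, 0.2313]
eef_rot: [0.001, 0.994, -0.108, 0.002]
ft_force: [-0.4, 0.2, -1.5]
finger_gap: 0.0002
```

Run:
```python
from h import *
st();to([.3,-.42,.24],-102)
b=manip.get_image('scene')[120:290,230:480]
cv2.imwrite('pics/s8.png',cv2.resize(b,None,fx=3.2,fy=3.2,interpolation=2))
```

```text
t 16.0167 spoke deg -12.45 turned 166.5 rel cm [ 6.96 -3.95  0.02] z 0.2313 Ftool [-0.39 -0.12  1.46] Mtool [ 0.047 -0.106  0.035] tauF 0.024
turn [ 0.001 -0.003 -0.008] shift cm [-23.29  34.49  -0.92]
```

View pics/s8.png

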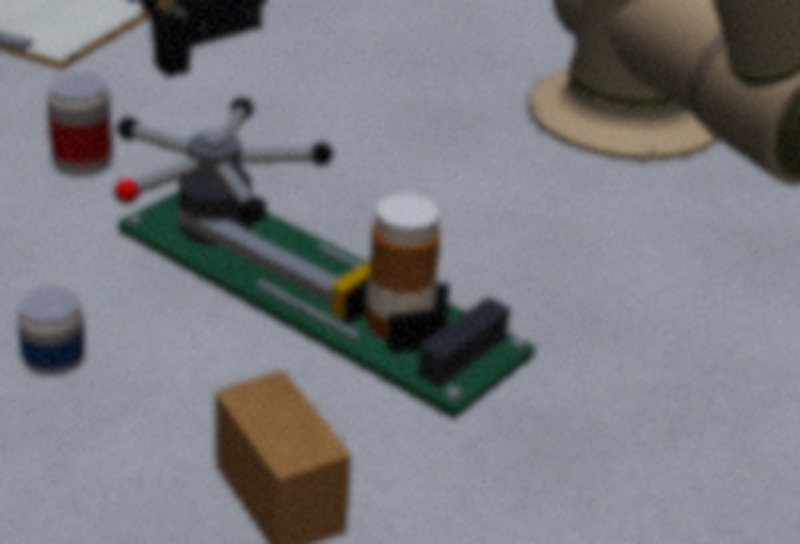

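The jar stands upright in the V with the jaw against it. I'm moving the arm aside so the top camera can check.

Emit:
{"method": "play_rows", "body": {
  "motion": [
    [[0, 0, 0], [-2, 3, 0], 1],
    [[0, 0, 0], [-4, 6, 0], 1],
    [[0, 0, 0], [-6, 9, 0], 1],
    [[0, 0, 0], [-8, 12, 0], 1],
    [[0, 0, 0], [-10, 15, 0], 1],
    [[0, 0, 0], [-12, 18, 0], 1],
    [[0, 0, 0], [-14, 21, 0], 1],
    [[0, 0, 0], [-16, 24, 0], 1],
    [[0, 0, 0], [-18, 27, 0], 1],
    [[0, 0, 0], [-20, 30, 0], 1],
    [[0, 0, 0], [-22, 33, 0], 1],
    [[0, 0, 0], [-22, 33, 0], 1],
    [[0, 0, 0], [-22, 33, 0], 1]
  ]
}}

```text
time_s: 17.15
position: [0.3143, -0.4086, 0.2282]
eef_rot: [-0.001, 0.994, -0.11, -0.001]
ft_force: [0.8, -0.4, -0.2]
finger_gap: 0.0003
```

Run:
```python
from h import *
t=manip.get_image('top');cv2.imwrite('pics/t9r.png',t);cv2.imwrite('pics/t9.png',cv2.resize(t[150:300,180:450],None,fx=2.8,fy=2.8,interpolation=2))
hs=cv2.cvtColor(t,cv2.COLOR_BGR2HSV).astype(int);H,S,V=hs[...,0],hs[...,1],hs[...,2]
red=((H<8)|(H>172))&(S>150)&(V>100);red[:,:300]=0;red[:,440:]=0;red[:150]=0;red[300:]=0
for x in blob(red):
    P=onz('top',x[0],.095);v=P[:2]-[.5254,-.157];a=np.degrees(np.arctan2(v[1],v[0]));print('red',P,np.linalg.norm(v),a,'wheel rad',np.radians(154-a))
y=(H>18)&(H<32)&(S>150)&(V>100); y[:,:270]=0;y[:,350:]=0;y[:190]=0;y[260:]=0
print('jaw',[onz('top',x[0],.051)for x in blob(y)])
l=(t.astype(int).min(2)>138)&(S<35);l[:,:250]=0;l[:,310:]=0;l[:195]=0;l[250:]=0
l=cv2.morphologyEx(l.astype(np.uint8),cv2.MORPH_OPEN,np.ones((3,3)))
for x in blob(l):
    u=x[1][:2]+(x[1][2:4]-1)/2;P=onz('top',u,.135);d=P[:2]-[.5275,-.0254];print('lid',x,P,'clamp y',d@[.0139,.9999],'x',d@[.9999,-.0139])
for q,h in (((258,127),.08),):pass
```

```text
red [ 0.62930496 -0.17097799  0.095     ] 0.10484094876101159 -7.6618116182101454 wheel rad 2.821530887476589
jaw [array([0.52650121, 0.03100654, 0.051     ])]
lid (array([278.93, 221.83]), array([268, 211,  23,  23, 426], dtype=int32)) [0.52825712 0.07485857 0.135     ] clamp y 0.10025906612462741 x -0.0006365503605649383
```

View pics/t9.png

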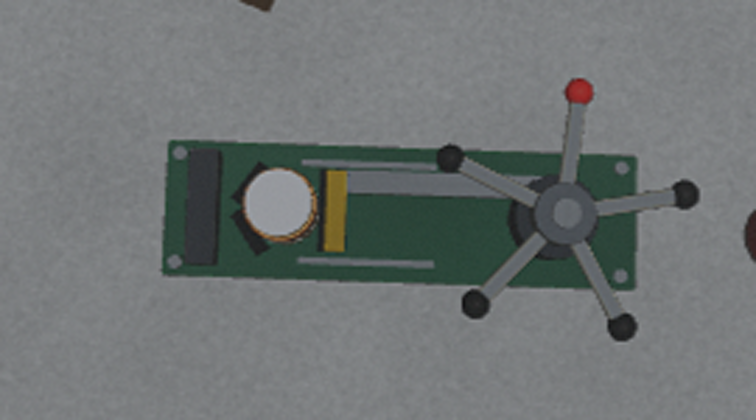

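Run:
```python
from h import *
for f in('t7','t9'):
    t=cv2.imread(f'pics/{f}.png');hs=cv2.cvtColor(t,cv2.COLOR_BGR2HSV).astype(int);H,S,V=[hs[...,i] for i in range(3)]
    y=(H>18)&(H<32)&(S>150)&(V>90);y[:,:310]=0;y[:,360:]=0;y[:160]=0;y[262:]=0
    m=y.nonzero();k=(t.max(2)<50);k[:140]=0;k[172:]=0;k[:,:425]=0;k[:,475:]=0
    l=(t.astype(int).min(2)>140);l[:160]=0;l[250:]=0;l[:,:235]=0;l[:,325:]=0
    print(f,'jaw',m[1].mean(),m[0].mean(),'ball',[x for x in blob(k) if x[1][4]>100],'lid',np.argwhere(l).mean(0))
t=cv2.imread('pics/t9r.png');print(t[222,285:310].tolist())
for u in(292,293,294,295):print(u,onz('top',(u,222),.051)[1]+.0254)
t=cv2.imread('pics/top0.png');print(t[226,308:330].tolist())
for u in(314,316,318,320):print(u,onz('top',(u,226),.051)[1]+.0254)
```

```text
t7 jaw 334.586301369863 211.16575342465754 ball [(array([450.71, 155.49]), array([437, 143,  29,  27, 561], dtype=int32))] lid [201.84818182 277.68030303]
t9 jaw 334.91803278688525 210.35997267759564 ball [(array([449.38, 158.25]), array([437, 145,  28,  27, 561], dtype=int32))] lid [201.83420325 277.69665336]
[[157, 152, 151], [155, 151, 149], [158, 153, 150], [158, 153, 150], [159, 154, 151], [149, 146, 143], [86, 106, 121], [64, 104, 138], [51, 55, 58], [38, 37, 34], [37, 38, 36], [34, 63, 72], [41, 106, 127], [41, 104, 124], [39, 102, 122], [41, 103, 123], [41, 104, 125], [42, 103, 122], [49, 93, 98], [58, 66, 38], [57, 69, 44], [57, 68, 43], [56, 68, 41], [57, 69, 44], [58, 69, 44]]
292 0.0742760336237566
293 0.07187761183868964
294 0.06947898505697442
295 0.06708015325232775
[[56, 69, 42], [55, 67, 41], [56, 69, 44], [55, 67, 41], [56, 68, 43], [56, 67, 43], [56, 66, 42], [56, 67, 43], [42, 52, 34], [33, 31, 30], [33, 30, 29], [36, 57, 66], [37, 104, 127], [37, 103, 123], [38, 102, 122], [36, 101, 121], [37, 102, 123], [37, 103, 125], [41, 98, 117], [46, 52, 29], [55, 66, 40], [55, 67, 41]]
314 0.021276917439602507
316 0.016475816510134425
318 0.011673894877793639
320 0.006871152332125055
```

Run:
```python
from h import *
s=manip.observe();print(s['ft_force'],np.abs(s['joint_velocities']).max(),s['time_s']);print(manip.sign_off())
```

```text
[ 0.14753633 -0.17045583  0.14210224] 0.03713465183336748 17.2
the job is handed in; nothing more can be done
None
```

I stood the jar on the bed in front of the V and let go. I then pushed the red spoke with the shut fingers in one clockwise sweep until the jar was pressed into the V. The arm then backed off and moved clear, and I handed the job in at 17.2 s.

**Last checks that agreed**
- The jar stands upright, with its centre at about clamp x −1 mm, y 100 mm, within about 1 mm of the nominal seat.
- My torque estimate from the wrist force peaked at about 0.6 N m and was about 0.5 N m while held. That means about 12 N on the jar at the hold and 17 N at the peak.
- In the pictures the pad touches the jar. I saw no disturbance of the tins or the carton, but I did not measure them again.

**Checks that disagreed or were not made**
- **Wheel angle:** the red ball turned only about 2.82 rad from its starting direction, below the 2.9 to 3.3 rad expected. The jaw face started near 14 to 16 mm instead of 8 mm and ended near 72 mm. The wheel probably did not start at exactly zero.
- **Spring-back:** after I let go, the wheel moved back about 0.02 rad. That fits a drop of 3 to 5 N on the jar, leaving roughly 7 to 12 N.
- **Holding force:** I did not push the wheel again to confirm the final force on the jar.

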